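# Lock the filter cover with the coin-slot key

## Task

The flat water filter on the worktop has had its cartridge changed and the big captive screw in the red collar must be locked again. Take the yellow-handled key upright from its wooden stand, lower its blade into the slot of the red-collared screw until the key's disc rests on the screw head, and turn the screw clockwise with it, seen from above, to its stop. Then stand the key back in its wooden stand and let go of it; leave the screw in the blue collar as it is.

Things in the scene. Friction and masses are not known exactly. Their poses are not given: they have to be found in the camera images.
- key_handle (a point): Centre of the loose key's yellow handle, a block 40 (x) x 24 (y, grip across this) x 60 mm high; 160 g. Below: 14 mm steel neck, steel disc 60 mm across and 6 thick, flat blade 40 (x) x 5 mm (y). Below this point: disc underside 66 mm, blade tip 88 mm. It starts upright in its stand. x lies along the blade, z up; half a turn about z is the same.
- red_slot (a point): Centre of the top of the slotted aluminium screw head (60 mm across) in the 80 mm red collar, on its axis, turning with it; on the fixed white filter unit (130x270x40 mm). Slot right across along x, 13 mm wide (flared at the top), 24 deep. With the key's disc resting on the head, the key handle's centre is 66 mm above this point; its blade has 11 degrees of play each way.
- red_screw (a joint): Turn of the red-collared screw in rad: grows clockwise seen from above, starts between 0 and 0.3, stop (locked) at 1.3, where the slot lines up with the two white lines on the collar. It stays where it is left; turning it takes about 0.1 N m.
- blue_screw (a joint): The same for the identical screw in the blue collar, 130 mm from the red one on the same unit (which of the two is on the left varies). To be left alone. A 0.28 m high microwave stands beyond the filter unit, its near side 0.12 to 0.15 m from the unit's middle and its near corner 0.1 m or more from the stand's middle: do not swing the arm out over there.
- stand_mouth (a point): Centre of the top of the fixed wooden key stand (90 mm along x, 76 along y, 36 high) with an oblong well, 52 mm along x, 22 along y, 28 deep. The key stands with its blade in the well and its disc on the top, handle centre 66 mm above this point; half a turn makes no difference.

How it is judged:
By the outcome, as a careful person would: the job done as asked, in the order asked, and still so for the second after the job is handed in, with the robot touching nothing.
It also fails if it takes over 51 s, if anything falls off the work surface, if the arm or the gripper's body presses on something with over 40 N, if the wrist force passes 120 N, or if a joint passes its speed limit or range.

## Robot

A 7-joint arm with a two-finger parallel gripper is mounted at the origin on a cart in front of the work surface, level with it; the furniture and walls round the work are solid. World frame = base frame: x ahead of the robot, y to its left, z up, the work surface at z = 0. Lengths are in m, angles in rad, forces in N, time in s.
With the tool pointing down it reaches from about 0.4 to 0.85 m from the base axis. Payload 4.5 kg.
Tool frame: the origin (TCP) lies on the centre line of the jaws, within the pads' length; the fingertips stand r.tip_extent ahead of it and the grasp point (between the pads) is the TCP (r.tip_extent is the distance from the TCP to the fingertips, in m); z points along the fingers, y is the line along which they close (so a half turn about z gives the same grasp; the last joint's range is limited). The gripper opens to 88 mm and grips with 3 to 60 N. Pads are 18 mm wide; open, the fingers measure 123 mm over their backs; the gripper's body (75 mm by 187 mm) begins 45 mm behind the grasp point.
Start: joints at [-1.254, 0.689, -0.195, 1.565, 0.157, 0.902, -0.215], TCP at [0.174, 0.6, 0.258] pointing down, gripper open.
Joint ranges: [-3.01, 3.01], [-0.46, 2.08], [-1.47, 1.51], [0.13, 2.56], [-1, 4.14], [0.04, 2.09], [-2.66, 2.66]. Speed limits (rad/s): [2.57, 2.57, 3.14, 3.14, 3.14, 3.14, 3.14].

## Interface

Orientations are given as a unit quaternion [x, y, z, w].
In Python, from plant import sensors, vision, finish_job, r gives the robot as it stands. The module is installed in compiled form; this text tells all that it offers.
- The arm moves only by the tool step_arm, never from a script. Its argument "steps" is a list of rows, each a list of 2 entries, a list of its own where there are three numbers: the shift along the tool's x, y, z in cm, then the turn, a rotation vector about the tool's x, y, z in degrees. A call has 1 to 12 rows; each row shifts and turns the commanded pose from where the row before left it, along the tool's axes as they then stand; what a row does not reach is not made up. A row lasts 1/8 s, in which the tool goes at most 62.5 mm and 10.7 degrees, less where a joint would pass 70% of its speed; a pose out of reach is approached as far as the arm can. A call with a gripper value outside its range is refused whole. "claw" is the opening, from -1 (shut) to 1 (fully open), set as the call begins (left out, the last holds). The fingers move at their own pace and stop on an object; "grip_force" is the grip in N (left out, the last holds). Time passes only in rows, so rows that do not move let the fingers close. It gives the time, the measured TCP pose, the force, the opening and the grip force at its end, in the units of the state.
- sensors.get_state(): the state, without advancing time (a new reading comes with each control period).
- vision.snapshot(name): name is "side" or "top"; returns a dict with "img" (400x640x3 uint8, red, green, blue), "fx", "fy", "cx", "cy" (pixels), "position" and "rotation" of the camera in the world. Camera axes: x right, y down, z forward; pixel columns grow to the right and rows downward; lengths in m; the calibration is good to about 2 mm. A picture is of the moment at which its call begins. There is no depth.
- finish_job(): hands the job in; it is judged then, once.
The state is a dict: "clock": time; "q": joint angles; "qd": joint speeds; "joint_torque": joint torques, N m; "tool_pos": TCP position; "eef_rot": TCP orientation; "contact_force": force on the tool from outside, world axes, zero at the start; "moment": the same for the moment, N m; "opening": opening from 0.0 (shut) to 1.0 (fully open); "finger_force": force on a finger pad.
Only numpy, scipy, OpenCV 4.12 (cv2) and the standard library are available. Lean on these libraries where they do the work, as an engineer would, in place of code of your own. Each camera call takes 0.05 s, during which the arm holds its last target. There are 200 camera calls.

## Working session

There is one attempt and no reset: what is moved stays moved. The work goes in short steps, Python scripts to look and compute and a tool call to move; the robot and the scene stay as the last step left them, time stands still between calls to the robot, and variables do not carry over. Pictures are saved under pics/ and viewed, at most 10 in all, crops included, and the job is handed in when it is done.

Besides the shell and the picture viewer there is one more tool, called after ">>>" by a JSON object that holds its "method" and its "body". step_arm: Moves the arm, as the interface text tells. Its arguments: {"type":"object","properties":{"steps":{"type":"array"},"claw":{"type":"number"},"grip_force":{"type":"number"}},"required":["steps"]}

```bash
mkdir -p pics
cat > h.py <<'E'
import numpy as np, cv2
from plant import sensors, vision, finish_job, r
def snap(n,f=None):
    s=vision.snapshot(n)
    if f: cv2.imwrite('pics/'+f,s['img'][:,:,::-1])
    return s
def ray(s,u,v,z):
    d=np.array(s['rotation'])@np.array([(u-s['cx'])/s['fx'],(v-s['cy'])/s['fy'],1]); p=np.array(s['position'])
    return p+d*(z-p[2])/d[2]
def proj(s,P):
    c=np.array(s['rotation']).T@(np.array(P)-s['position']); return s['cx']+s['fx']*c[0]/c[2], s['cy']+s['fy']*c[1]/c[2]
E
python3 - <<'E'
from h import *
for n in('top','side'):
    s=snap(n,n+'0.png'); print(n,s['fx'],s['cx'],s['cy'],s['position'],np.round(s['rotation'],3).tolist())
st=sensors.get_state(); print(st['clock'],st['tool_pos'],st['eef_rot'],st['opening'],r.tip_extent)
E
```

```text
top 502.7892315718325 317.80862827836023 202.79575501205858 [0.2614694  0.08236069 1.03372212] [0.709, -0.698, 0.074, -0.066]
side 404.289899515277 324.6875832735464 197.8225436528152 [ 0.12620366 -0.52767649  0.67153284] [0.877, -0.211, 0.102, -0.419]
0.1 [0.17428496 0.59965013 0.25699376] [ 1.40897482e-01  9.90023845e-01 -8.25273866e-04 -6.67804086e-05] 0.9966516736207721 0.019
```

View pics/top0.png

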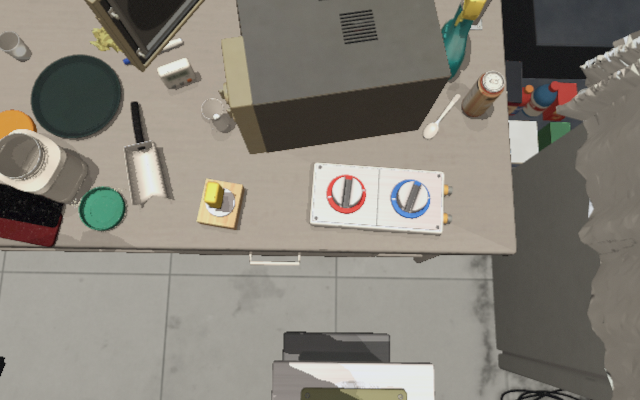

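View pics/side0.png

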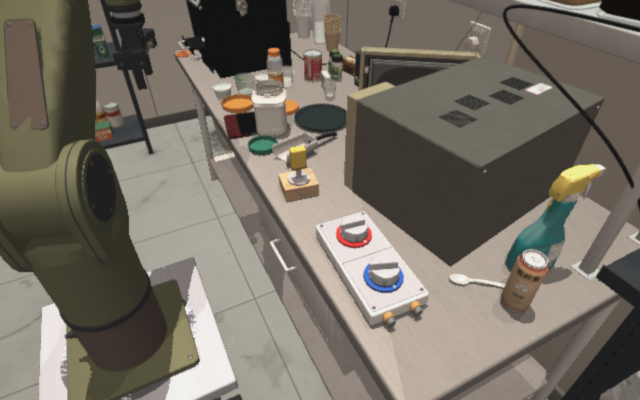

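The top view shows the key at about (214,193) in its stand (220,203), the red collar at (347,194) and the blue one at (411,199). The microwave is above them in the image. The rotation comes as a quaternion, so I'll convert it.

```bash
cat >> h.py <<'E'
from scipy.spatial.transform import Rotation as Rn
_s=vision.snapshot
def snap(n,f=None):
    s=dict(_s(n)); s['rotation']=Rn.from_quat(s['rotation']).as_matrix()
    if f: cv2.imwrite('pics/'+f,s['img'][:,:,::-1])
    return s
def mask(s,lo,hi,box):
    h=cv2.cvtColor(s['img'],cv2.COLOR_RGB2HSV); m=cv2.inRange(h,lo,hi); b=np.zeros_like(m); x0,y0,x1,y1=box; b[y0:y1,x0:x1]=m[y0:y1,x0:x1]; return b
def big(m):
    c,_=cv2.findContours(m,cv2.RETR_EXTERNAL,cv2.CHAIN_APPROX_NONE); return max(c,key=cv2.contourArea)
E
python3 - <<'E'
from h import *
t=snap('top'); s=snap('side')
print(t['rotation'].round(3))
B={'red':((170,120,90),(180,255,255),(320,170,375,220)),'blue':((105,120,60),(125,255,255),(385,170,440,225)),'stand':((8,60,90),(22,200,255),(190,170,250,235)),'yel':((22,150,90),(32,255,255),(190,170,250,235))}
for k,(lo,hi,b) in B.items():
    c=big(mask(t,lo,hi,b)); rr=cv2.minAreaRect(c); e=cv2.fitEllipse(c)[0]; print(k,rr,e)
    z={'red':.045,'blue':.045,'stand':.036,'yel':.132}[k]
    P=[ray(t,*p,z)[:2] for p in cv2.boxPoints(cv2.minAreaRect(c))]; print('  ctr',ray(t,*(e if k in('red','blue') else rr[0]),z).round(4),np.round(P,4).tolist())
BS={'red':((170,120,90),(180,255,255),(320,200,385,255)),'blue':((105,120,60),(125,255,255),(350,250,415,300)),'yel':((22,150,90),(32,255,255),(280,140,315,180)),'stand':((8,60,90),(20,220,255),(270,160,330,205))}
for k,(lo,hi,b) in BS.items():
    c=big(mask(s,lo,hi,b)); print('side',k,cv2.minAreaRect(c),cv2.fitEllipse(c)[0])
    if k in('red','blue'): print(ray(s,*cv2.fitEllipse(c)[0],.045))
a=cv2.resize(t['img'][170:235,190:260],None,fx=5.7,fy=5.7,interpolation=cv2.INTER_CUBIC)
b=cv2.resize(t['img'][165:230,315:385],None,fx=5.7,fy=5.7,interpolation=cv2.INTER_CUBIC)
cv2.imwrite('pics/c1.png',np.hstack([a,b])[:,:,::-1])
E
```

```text
[[ 0.015 -0.98   0.197]
 [-1.    -0.017 -0.009]
 [ 0.012 -0.197 -0.98 ]]Traceback (most recent call last):
  File "<stdin>", line 6, in <module>
  File "h.py", line 21, in big
    c,_=cv2.findContours(m,cv2.RETR_EXTERNAL,cv2.CHAIN_APPROX_NONE); return max(c,key=cv2.contourArea)
                                                                            ~~~^^^^^^^^^^^^^^^^^^^^^^^
ValueError: max() iterable argument is empty
```

Run:
```python
from h import *
t=snap('top'); s=snap('side')
h=cv2.cvtColor(t['img'],cv2.COLOR_RGB2HSV)
for n,(u,v) in dict(red=(329,194),blue=(392,199),stand=(204,216),yel=(213,190)).items(): print(n,h[v-1:v+2,u-2:u+3].reshape(-1,3).tolist()[::3])
h=cv2.cvtColor(s['img'],cv2.COLOR_RGB2HSV)
for n,(u,v) in dict(red=(338,237),blue=(367,277),stand=(300,191),yel=(297,155)).items(): print(n,h[v-1:v+2,u-1:u+2].reshape(-1,3).tolist()[::3])
a=cv2.resize(t['img'][170:235,190:260],None,fx=5.7,fy=5.7,interpolation=cv2.INTER_CUBIC)
b=cv2.resize(t['img'][165:230,315:385],None,fx=5.7,fy=5.7,interpolation=cv2.INTER_CUBIC)
cv2.imwrite('pics/c1.png',np.hstack([a,b])[:,:,::-1])
```

```text
red [[2, 154, 219], [2, 164, 224], [2, 158, 225], [2, 152, 166], [2, 131, 225]]
blue [[0, 9, 173], [108, 17, 225], [109, 96, 189], [106, 29, 218], [108, 105, 206]]
stand [[21, 78, 227], [23, 71, 227], [23, 73, 227], [23, 72, 228], [23, 71, 227]]
yel [[31, 121, 231], [31, 120, 231], [31, 119, 231], [31, 120, 230], [31, 118, 231]]
red [[1, 172, 230], [1, 162, 214], [1, 104, 184]]
blue [[109, 170, 217], [110, 169, 217], [109, 169, 216]]
stand [[15, 100, 110], [15, 102, 112], [14, 100, 112]]
yel [[21, 158, 134], [20, 156, 134], [20, 156, 134]]
```

View pics/c1.png

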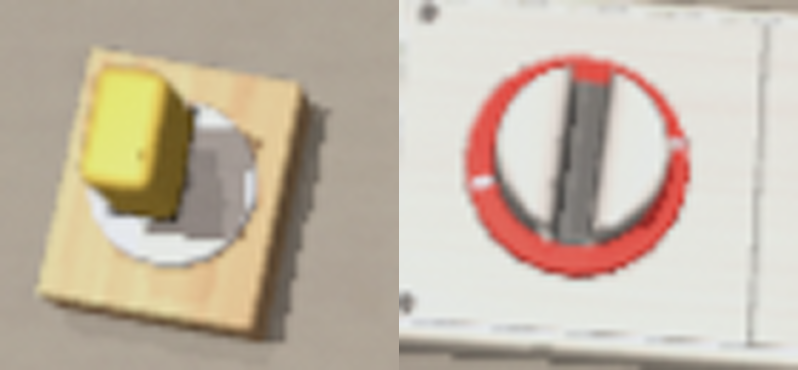

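The crop shows the key's handle top tilted slightly clockwise of image-up, like the stand. The slot of the red screw runs almost image-up, with the white marks about 73° clockwise from it.

```bash
cat >> h.py <<'E'
def tri(a,pa,b,pb):
    A=[];B=[]
    for s,p in((a,pa),(b,pb)):
        d=ray(s,*p,0)-s['position']; d/=np.linalg.norm(d); M=np.eye(3)-np.outer(d,d); A.append(M);B.append(M@s['position'])
    x,*_=np.linalg.lstsq(np.vstack(A),np.hstack(B),rcond=None); return x
E
python3 - <<'E'
from h import *
t=snap('top'); s=snap('side')
def ell(s,lo,hi,b,hull=True):
    c=big(mask(s,lo,hi,b)); return cv2.fitEllipse(cv2.convexHull(c))
T={};S={}
T['red']=ell(t,(0,90,80),(5,255,255),(320,170,375,220)); S['red']=ell(s,(0,90,80),(5,255,255),(320,200,385,255))
T['blue']=ell(t,(100,80,60),(120,255,255),(385,170,440,225)); S['blue']=ell(s,(100,80,60),(120,255,255),(350,250,415,300))
for k in T: print(k,T[k],S[k],tri(t,T[k][0],s,S[k][0]).round(4))
def rect(s,lo,hi,b): return cv2.minAreaRect(big(mask(s,lo,hi,b)))
# stand top and handle top in top view
m=mask(t,(18,50,195),(26,255,255),(190,170,250,235)); rr=cv2.minAreaRect(big(m)); print('stand',rr)
P=np.array([ray(t,*p,.036)[:2] for p in cv2.boxPoints(rr)]);print(P.round(4),P.mean(0).round(4),[np.degrees(np.arctan2(*(P[i+1]-P[i])[::-1])).round(1) for i in range(3)],[np.linalg.norm(P[i+1]-P[i]).round(4) for i in range(3)])
m=mask(t,(27,100,215),(36,255,255),(190,170,250,235)); rr=cv2.minAreaRect(big(m)); print('yel',rr)
P=np.array([ray(t,*p,.132)[:2] for p in cv2.boxPoints(rr)]);print(P.round(4),P.mean(0).round(4),[np.degrees(np.arctan2(*(P[i+1]-P[i])[::-1])).round(1) for i in range(3)],[np.linalg.norm(P[i+1]-P[i]).round(4) for i in range(3)])
# disc
m=mask(t,(0,0,225),(180,45,255),(195,180,245,225)); e=cv2.fitEllipse(cv2.convexHull(big(m))); print('disc',e,ray(t,*e[0],.042).round(4))
# unit
m=mask(t,(0,0,200),(180,30,255),(300,155,450,240)); rr=cv2.minAreaRect(big(m)); P=np.array([ray(t,*p,.04)[:2] for p in cv2.boxPoints(rr)]);print('unit',P.round(4),P.mean(0),[np.degrees(np.arctan2(*(P[i+1]-P[i])[::-1])).round(1) for i in range(3)])
# slot line through dark pixels on head
m=mask(t,(0,0,0),(180,60,170),(337,176,357,208)); c=big(m); r0=cv2.minAreaRect(c); print('slot',r0)
l=cv2.fitLine(c,cv2.DIST_HUBER,0,.01,.01).ravel(); a=ray(t,*(l[2:]-15*l[:2]),.05);b=ray(t,*(l[2:]+15*l[:2]),.05); print(np.degrees(np.arctan2(b[1]-a[1],b[0]-a[0])))
# marks
p=[ray(t,315+482/5.7,165+182/5.7,.045),ray(t,315+678/5.7,165+143/5.7,.045)]; d=p[0]-p[1]; print('marks',np.degrees(np.arctan2(d[1],d[0])),(p[0]+p[1])/2)
a=s['img'][195:305,310:435];a=cv2.resize(a,None,fx=4,fy=4,interpolation=cv2.INTER_CUBIC);b=cv2.resize(s['img'][140:205,270:335],None,fx=4,fy=4,interpolation=cv2.INTER_CUBIC);b=np.pad(b,((0,a.shape[0]-b.shape[0]),(0,0),(0,0)));cv2.imwrite('pics/c2.png',np.hstack([a,b])[:,:,::-1])
E
```

```text
red ((346.9384765625, 197.7917938232422), (29.720088958740234, 36.6240348815918), 75.98381805419922) ((353.57293701171875, 234.11788940429688), (26.04431915283203, 35.5874137878418), 93.96923065185547) [0.4733 0.0144 0.0504]
blue ((410.02728271484375, 198.57040405273438), (37.35702896118164, 39.075439453125), 133.084716796875) ((383.03839111328125, 276.0632019042969), (30.538179397583008, 39.766902923583984), 102.08041381835938) [ 0.4716 -0.1118  0.0455]
stand ((218.84617614746094, 202.26922607421875), (37.85041427612305, 44.51836013793945), 11.309932708740234)
[[0.422  0.317 ]
 [0.5124 0.305 ]
 [0.4982 0.2287]
 [0.4082 0.2421]] [0.4602 0.2732] [np.float64(-7.6), np.float64(-100.5), np.float64(171.5)] [np.float64(0.0912), np.float64(0.0776), np.float64(0.091)]
yel ((210.8654022216797, 191.67306518554688), (9.41357421875, 18.238800048828125), 11.309932708740234)
[[0.445  0.2813]
 [0.4787 0.2768]
 [0.4756 0.2596]
 [0.4419 0.2643]] [0.4603 0.2705] [np.float64(-7.7), np.float64(-100.5), np.float64(172.1)] [np.float64(0.034), np.float64(0.0174), np.float64(0.034)]
disc ((216.74119567871094, 206.37094116210938), (16.63156509399414, 24.01226234436035), 106.35487365722656) [0.4501 0.2758 0.042 ]
unit [[ 0.42    0.0898]
 [ 0.5472  0.0829]
 [ 0.5314 -0.1889]
 [ 0.4047 -0.1753]] [ 0.47582218 -0.04785941] [np.float64(-3.1), np.float64(-93.3), np.float64(173.9)]
slot ((344.89630126953125, 193.27890014648438), (28.099952697753906, 18.89036750793457), 80.13418579101562)
-1.7486708270465707
marks 102.42467004462682 [ 0.48313393 -0.126057    0.045     ]
```

View pics/c2.png

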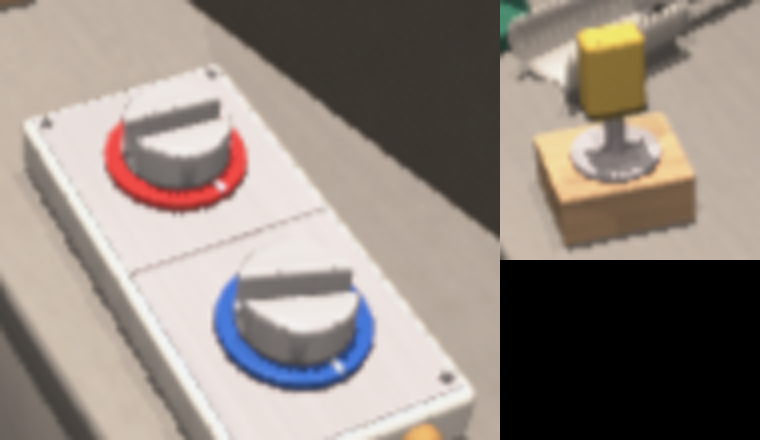

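Run:
```python
from h import *
t=snap('top'); s=snap('side')
c=lambda x,y:(315+(x-399)/5.7-.4,165+y/5.7-.4)
H=tri(t,c(584,152),s,(310+176/4-.4,195+120/4-.4)); print('head',H)
m=mask(t,(0,110,80),(6,255,255),(315,165,380,225))|mask(t,(174,110,80),(180,255,255),(315,165,380,225))
e=cv2.fitEllipse(cv2.convexHull(np.vstack([c for c in cv2.findContours(m,0,1)[0] if cv2.contourArea(c)>4])));print(e)
m=mask(s,(0,110,80),(6,255,255),(320,200,385,255)); e2=cv2.fitEllipse(cv2.convexHull(np.vstack([c for c in cv2.findContours(m,0,1)[0] if cv2.contourArea(c)>4])));print(e2)
print('collar z.045',ray(t,*e[0],.045),ray(s,*e2[0],.045),tri(t,e[0],s,e2[0]))
ang=lambda a,b,z:(lambda d:np.degrees(np.arctan2(d[1],d[0])))(ray(t,*b,z)-ray(t,*a,z))
print('slot',ang(c(573,240),c(592,70),.068),'marks',ang(c(482,182),c(678,143),.045))
print('slot mid',ray(t,*c(583,154),.068))
# side yellow: front face corners unneeded; mid of handle
my=big(mask(s,(17,130,80),(34,255,255),(280,140,315,180))); mt=big(mask(t,(22,100,60),(36,255,255),(190,170,250,235)))
cs=[cv2.moments(x) for x in(my,mt)]; q=[(m['m10']/m['m00'],m['m01']/m['m00']) for m in cs]; print('key',tri(t,q[1],s,q[0]))
# Tool
st=sensors.get_state(); R=Rn.from_quat(st['eef_rot']).as_matrix(); print(R.round(3),st['tool_pos'])
```

```text
head [0.4775233  0.01715915 0.07587785]
((345.90728759765625, 193.8885955810547), (37.97214889526367, 38.462276458740234), 115.99507141113281)
((353.487548828125, 234.1879119873047), (25.497623443603516, 35.17991256713867), 95.47038269042969)
collar z.045 [0.47975908 0.01708741 0.045     ] [0.47892125 0.0185498  0.045     ] [0.47888105 0.0173878  0.04623304]
slot -5.992792132893863 marks -77.4913458284056
slot mid [0.4792948  0.01670722 0.068     ]
key [0.46051409 0.2724328  0.10487722]
[[-0.96   0.279 -0.   ]
 [ 0.279  0.96   0.   ]
 [ 0.    -0.    -1.   ]] [0.17437444 0.60017398 0.25771417]
```

>>> {"method": "step_arm", "body": {"steps": [[[-4.07,-2.6,0],[0,0,0]],[[-4.07,-2.6,0],[0,0,0]],[[-4.07,-2.6,0],[0,0,0]],[[-4.07,-2.6,0],[0,0,0]],[[-4.07,-2.6,0],[0,0,0]],[[-4.07,-2.6,0],[0,0,0]],[[-4.07,-2.6,0],[0,0,0]],[[-4.07,-2.6,0],[0,0,0]],[[-4.07,-2.6,0],[0,0,0]],[[0,0,0],[0,0,-8.2]],[[0,0,0],[0,0,0]],[[0,0,0],[0,0,0]]], "claw": 1}}

```text
clock: 2.0
tool_pos: [0.4604, 0.274, 0.2578]
eef_rot: [0.07, 0.998, 0.0, -0.0]
contact_force: [-0.7, 0.2, -0.6]
opening: 1.001
finger_force: 0.0
```

```bash
cat >> h.py <<'E'
def delta(P,yaw=None):
    st=sensors.get_state(); R=Rn.from_quat(st['eef_rot']).as_matrix()
    print('t',round(st['clock'],2),'pos',np.round(st['tool_pos'],4),'yawY',np.degrees(np.arctan2(R[1,1],R[0,1])).round(2),'tilt',np.degrees(np.arccos(-R[2,2])).round(2),'F',np.round(st['contact_force'],1),'M',np.round(st['moment'],2),'op',round(st['opening'],3),'q7',round(st['q'][6],2))
    if P is not None: print('tool move cm',(R.T@(np.array(P)-st['tool_pos'])*100).round(2))
E
python3 -c "
from h import *
delta([.4605,.2725,.103])
s=snap('side','s1.png'); t=snap('top','t1.png')
cv2.imwrite('pics/c3.png',np.vstack([cv2.resize(s['img'][90:230,220:400],(720,560))[:300],cv2.resize(t['img'][130:240,140:380],(720,330))[:300]])[:,:,::-1])"
```

```text
t 2.0 pos [0.4604 0.274  0.2578] yawY 81.95 tilt 0.04 F [-0.7  0.2 -0.6] M [ 0.03 -0.02 -0.03] op 1.001 q7 0.58
tool move cm [-0.04 -0.16 15.48]
```

View pics/c3.png

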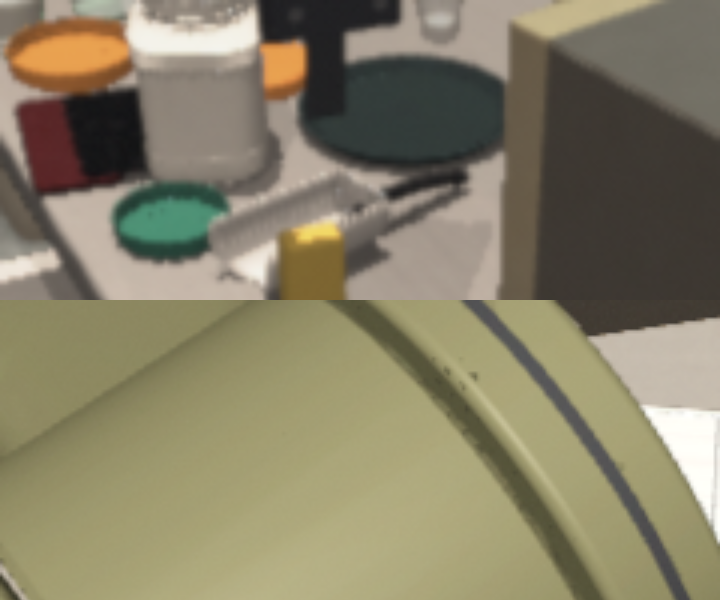

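The side view shows the gripper finger above the yellow handle and nothing in the way. The arm blocks the top view. I'm lowering now.

>>> {"method": "step_arm", "body": {"steps": [[[-0.04,-0.15,3],[0,0,0]],[[0,0,4],[0,0,0]],[[0,0,4],[0,0,0]],[[0,0,2.5],[0,0,0]],[[0,0,1.9],[0,0,0]],[[0,0,0],[0,0,0]],[[0,0,0],[0,0,0]]]}}

```text
clock: 2.98
tool_pos: [0.4612, 0.2724, 0.1044]
eef_rot: [0.07, 0.998, 0.0, 0.0]
contact_force: [0.1, 0.2, 0.2]
opening: 1.003
finger_force: 0.0
```

```bash
python3 -c "
from h import *
delta([.4605,.2725,.103])
s=snap('side','s2.png')
cv2.imwrite('pics/c4.png',cv2.resize(s['img'][80:220,220:400],(720,560))[:,:,::-1])"
```

```text
t 2.98 pos [0.4612 0.2724 0.1044] yawY 82.02 tilt 0.06 F [0.1 0.2 0.2] M [-0.01 -0.02  0.02] op 1.003 q7 0.48
tool move cm [0.07 0.   0.14]
```

View pics/c4.png

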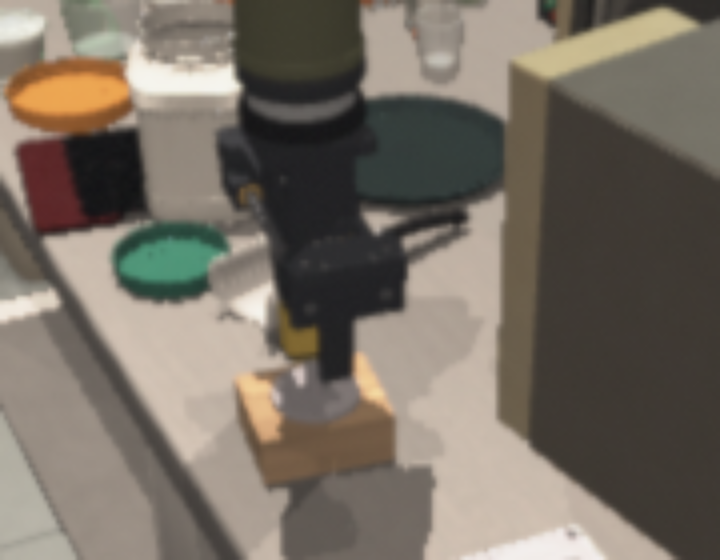

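The side view shows the fingers straddling the handle, at about (320,340) in the crop. I'm closing at a moderate force.

>>> {"method": "step_arm", "body": {"steps": [[[0,0,0],[0,0,0]],[[0,0,0],[0,0,0]],[[0,0,0],[0,0,0]],[[0,0,0],[0,0,0]],[[0,0,0],[0,0,0]],[[0,0,0],[0,0,0]],[[0,0,0],[0,0,0]],[[0,0,0],[0,0,0]]], "claw": -1, "grip_force": 45}}

```text
clock: 4.03
tool_pos: [0.461, 0.2718, 0.1036]
eef_rot: [0.07, 0.998, 0.0, -0.0]
contact_force: [-0.1, 0.4, -0.8]
opening: 0.268
finger_force: 45.0
```

```bash
python3 -c "
from h import *
delta([.4605,.2725,.2])"
```

```text
t 4.03 pos [0.461  0.2718 0.1036] yawY 82.0 tilt 0.01 F [-0.1  0.4 -0.8] M [ 0.07 -0.07 -0.  ] op 0.268 q7 0.48
tool move cm [ 0.06  0.06 -9.64]
```

>>> {"method": "step_arm", "body": {"steps": [[[0,0,-1.6],[0,0,0]],[[0,0,-4],[0,0,0]],[[0,0,-4],[0,0,0]],[[-0.89,-4.16,0],[0,0,0]],[[-0.89,-4.16,0],[0,0,0]],[[-0.89,-4.16,0],[0,0,0]],[[-0.89,-4.16,0],[0,0,0]],[[-0.89,-4.16,0],[0,0,0]],[[-0.89,-4.16,0],[0,0,0]],[[0,0,0],[0,0,-2]],[[0,0,0],[0,0,0]],[[0,0,0],[0,0,0]]]}}

```text
clock: 5.52
tool_pos: [0.4792, 0.0186, 0.2001]
eef_rot: [0.051, 0.999, 0.0, 0.0]
contact_force: [-0.1, 0.4, -2.9]
opening: 0.265
finger_force: 45.0
```

```bash
python3 -c "
from h import *
delta([.479,.017,.137])
s=snap('side','s3.png')
cv2.imwrite('pics/c5.png',cv2.resize(s['img'][120:280,270:430],(600,600),interpolation=2)[:,:,::-1])"
```

```text
t 5.53 pos [0.4792 0.0186 0.2001] yawY 84.11 tilt 0.06 F [-0.1  0.4 -2.9] M [ 0.01 -0.06 -0.02] op 0.265 q7 0.96
tool move cm [ 0.01 -0.17  6.31]
```

View pics/c5.png

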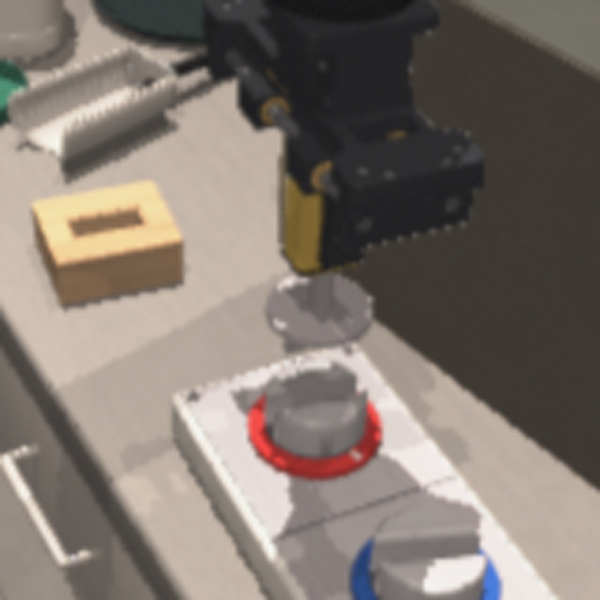

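The crop shows the key hanging upright over the red screw. The disc is at (318,312) and the slot at (315,395), and the stand is empty. I'm lowering gently.

>>> {"method": "step_arm", "body": {"steps": [[[0,-0.15,1.5],[0,0,0]],[[0,0,1.5],[0,0,0]],[[0,0,1],[0,0,0]],[[0,0,0.6],[0,0,0]],[[0,0,0.6],[0,0,0]],[[0,0,0],[0,0,0]]]}}

```text
clock: 6.32
tool_pos: [0.4789, 0.0157, 0.1475]
eef_rot: [0.052, 0.999, -0.0, -0.0]
contact_force: [0.0, -0.4, -1.5]
opening: 0.267
finger_force: 45.0
```

```bash
python3 -c "
from h import *
delta([.479,.017,.137])"
```

```text
t 6.33 pos [0.4789 0.0157 0.1475] yawY 84.01 tilt 0.03 F [ 0.  -0.4 -1.5] M [0.02 0.03 0.02] op 0.267 q7 0.9
tool move cm [0.   0.13 1.05]
```

>>> {"method": "step_arm", "body": {"steps": [[[0,0.1,0.3],[0,0,0]],[[0,0,0.3],[0,0,0]],[[0,0,0.1],[0,0,0]],[[0,0,0],[0,0,0]]]}}

```text
clock: 6.82
tool_pos: [0.4794, 0.0168, 0.1415]
eef_rot: [0.052, 0.999, 0.0, 0.001]
contact_force: [-1.8, 0.9, 7.8]
opening: 0.272
finger_force: 45.0
```

>>> {"method": "step_arm", "body": {"steps": [[[0,0,0],[0,0,6]],[[0,0,0],[0,0,6]],[[0,0,0],[0,0,6]],[[0,0,0],[0,0,6]],[[0,0,0],[0,0,6]],[[0,0,0],[0,0,6]],[[0,0,0],[0,0,6]],[[0,0,0],[0,0,6]],[[0,0,0],[0,0,6]],[[0,0,0],[0,0,6]],[[0,0,0],[0,0,0]]]}}

```text
clock: 8.2
tool_pos: [0.4803, 0.018, 0.1416]
eef_rot: [0.545, 0.839, 0.001, 0.001]
contact_force: [0.3, 3.1, 5.8]
opening: 0.267
finger_force: 45.0
```

```bash
python3 -c "
from h import *
delta([.479,.017,.1415])
s=snap('side','s4.png')
cv2.imwrite('pics/c6.png',cv2.resize(s['img'][160:280,310:430],(600,600),interpolation=2)[:,:,::-1])"
```

```text
t 8.2 pos [0.4803 0.018  0.1416] yawY 24.01 tilt 0.19 F [0.3 3.1 5.8] M [ 0.46  0.12 -0.03] op 0.267 q7 0.29
tool move cm [-0.04 -0.16  0.01]
```

View pics/c6.png

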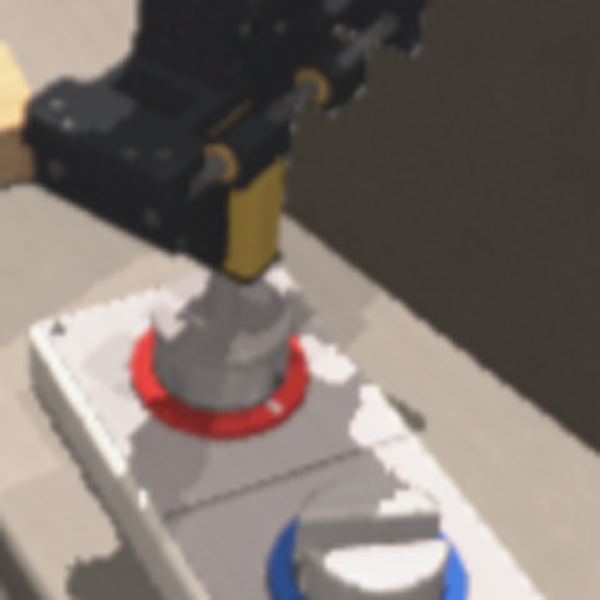

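The key's disc appears seated on the red screw head around (230,300), and the force is small. I'm turning on and watching the moment.

>>> {"method": "step_arm", "body": {"steps": [[[0,-0.1,0],[0,0,5]],[[0,0,0],[0,0,5]],[[0,0,0],[0,0,4]],[[0,0,0],[0,0,0]]]}}

```text
clock: 8.75
tool_pos: [0.4802, 0.018, 0.1416]
eef_rot: [0.642, 0.767, 0.002, 0.001]
contact_force: [0.9, 3.5, 4.9]
opening: 0.271
finger_force: 45.0
```

```bash
python3 -c "
from h import *
delta([.479,.017,.1415])"
```

```text
t 8.75 pos [0.4802 0.018  0.1416] yawY 10.09 tilt 0.3 F [0.9 3.5 4.9] M [ 0.8  -0.25 -0.02] op 0.271 q7 0.15
tool move cm [-0.08 -0.14  0.01]
```

>>> {"method": "step_arm", "body": {"steps": [[[0,0,0],[0,0,3]],[[0,0,0],[0,0,3]],[[0,0,0],[0,0,0]]]}}

```text
clock: 9.12
tool_pos: [0.4805, 0.0179, 0.1416]
eef_rot: [0.681, 0.732, 0.003, 0.001]
contact_force: [1.9, 3.2, 5.0]
opening: 0.269
finger_force: 45.0
```

```bash
python3 -c "
from h import *
delta([.479,.017,.1415])"
```

```text
t 9.12 pos [0.4805 0.0179 0.1416] yawY 4.09 tilt 0.32 F [1.9 3.2 5. ] M [ 0.78 -0.28 -0.01] op 0.269 q7 0.09
tool move cm [-0.08 -0.16  0.01]
```

>>> {"method": "step_arm", "body": {"steps": [[[0,-0.1,0],[0,0,3]],[[0,0,0],[0,0,3]],[[0,0,0],[0,0,2]]]}}

```text
clock: 9.5
tool_pos: [0.4807, 0.0178, 0.1417]
eef_rot: [0.73, 0.684, 0.003, 0.002]
contact_force: [4.0, 3.1, 4.6]
opening: 0.27
finger_force: 46.1
```

```bash
python3 -c "
from h import *
delta([.479,.017,.1415]); st=sensors.get_state(); print(np.round(st['joint_torque'],2))"
```

```text
t 9.5 pos [0.4807 0.0178 0.1417] yawY -3.75 tilt 0.45 F [4.  3.1 4.6] M [ 0.83 -0.95  1.3 ] op 0.27 q7 0.01
tool move cm [-0.09 -0.17  0.02]
[  2.86 -40.87   4.45  -2.43  -0.74   1.38  -1.17]
```

>>> {"method": "step_arm", "body": {"steps": [[[0,0,0],[0,0,3]],[[0,0,0],[0,0,3]]]}}

```text
clock: 9.75
tool_pos: [0.4807, 0.0186, 0.1417]
eef_rot: [0.764, 0.646, 0.004, 0.002]
contact_force: [4.5, 4.9, 5.6]
opening: 0.284
finger_force: 49.3
```

```bash
python3 -c "
from h import *
delta([.479,.017,.1415]); st=sensors.get_state(); print(np.round(st['joint_torque'],2))"
```

```text
t 9.75 pos [0.4807 0.0186 0.1417] yawY -9.58 tilt 0.45 F [4.5 4.9 5.6] M [ 1.49 -0.83  1.58] op 0.284 q7 -0.05
tool move cm [-0.19 -0.14  0.02]
[  4.03 -40.59   5.72  -2.17  -0.81   1.21  -1.46]
```

The stop is reached: the moment about z jumped to 1.3–1.6 N m, and the angle matches the marks plus the play. I'll back off to mid-play and lift.

>>> {"method": "step_arm", "body": {"steps": [[[0,-0.1,0],[0,0,-6]],[[0,0,0],[0,0,-6]],[[0,0,0],[0,0,-6]],[[0,0,0],[0,0,-1]],[[0,0,0],[0,0,0]]]}}

```text
clock: 10.38
tool_pos: [0.4776, 0.0175, 0.1415]
eef_rot: [0.649, 0.76, 0.002, 0.001]
contact_force: [0.7, 2.4, 7.6]
opening: 0.275
finger_force: 43.4
```

```bash
python3 -c "
from h import *
delta([.479,.017,.21])"
```

```text
t 10.38 pos [0.4776 0.0175 0.1415] yawY 9.01 tilt 0.21 F [0.7 2.4 7.6] M [ 0.73 -0.15 -0.06] op 0.275 q7 0.14
tool move cm [-0.06  0.16 -6.85]
```

>>> {"method": "step_arm", "body": {"steps": [[[0,0.1,-0.5],[0,0,0]],[[0,0,-1],[0,0,0]],[[0,0,-2],[0,0,0]],[[0,0,-3.5],[0,0,0]],[[0,0,0],[0,0,0]]]}}

```text
clock: 11.0
tool_pos: [0.4775, 0.016, 0.2126]
eef_rot: [0.65, 0.76, 0.001, 0.001]
contact_force: [0.4, -0.2, -2.3]
opening: 0.273
finger_force: 43.4
```

```bash
python3 -c "
from h import *
delta([.461,.2718,.21])
s=snap('side','s5.png')
cv2.imwrite('pics/c7.png',cv2.resize(s['img'][140:280,290:430],(600,600),interpolation=2)[:,:,::-1])"
```

```text
t 11.0 pos [0.4775 0.016  0.2126] yawY 8.95 tilt 0.15 F [ 0.4 -0.2 -2.3] M [-0.03  0.07  0.04] op 0.273 q7 0.13
tool move cm [25.53  2.35  0.25]
```

View pics/c7.png

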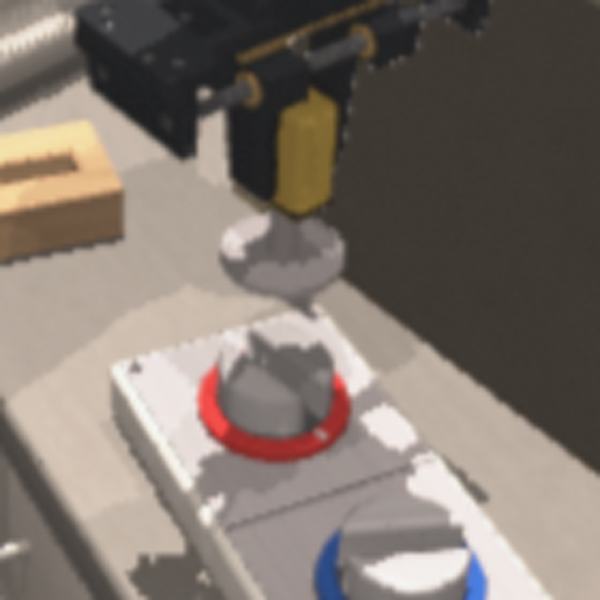

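The slot of the red screw now points at the white mark at (320,435), and the blue one is unchanged. I'm turning back and returning to the stand.

>>> {"method": "step_arm", "body": {"steps": [[[0,0,0],[0,0,-8]],[[0,0,0],[0,0,-8]],[[0,0,0],[0,0,-8]],[[0,0,0],[0,0,-8]],[[0,0,0],[0,0,-8]],[[0,0,0],[0,0,-8]],[[0,0,0],[0,0,-8]],[[0,0,0],[0,0,-8]],[[0,0,0],[0,0,-8]],[[0,0,0],[0,0,-1]],[[0,0,0],[0,0,0]]]}}

```text
clock: 12.42
tool_pos: [0.4765, 0.0162, 0.21]
eef_rot: [0.071, 0.997, -0.0, -0.001]
contact_force: [0.6, 0.4, -2.4]
opening: 0.273
finger_force: 43.4
```

>>> {"method": "step_arm", "body": {"steps": [[[0.865,4.18,0],[0,0,0]],[[0.865,4.18,0],[0,0,0]],[[0.865,4.18,0],[0,0,0]],[[0.865,4.18,0],[0,0,0]],[[0.865,4.18,0],[0,0,0]],[[0.865,4.18,0],[0,0,0]],[[0,0,0],[0,0,0]],[[0,0,0],[0,0,0]]]}}

```text
clock: 13.42
tool_pos: [0.4604, 0.2711, 0.2103]
eef_rot: [0.07, 0.998, -0.001, -0.0]
contact_force: [-0.2, -0.5, -1.5]
opening: 0.272
finger_force: 43.4
```

```bash
python3 -c "
from h import *
delta([.461,.2718,.1036])
s=snap('side','s6.png')
cv2.imwrite('pics/c8.png',cv2.resize(s['img'][80:220,230:370],(600,600),interpolation=2)[:,:,::-1])"
```

```text
t 13.43 pos [0.4604 0.2711 0.2103] yawY 81.94 tilt 0.11 F [-0.2 -0.5 -1.5] M [-0.04 -0.02  0.02] op 0.272 q7 0.57
tool move cm [-0.06  0.09 10.67]
```

View pics/c8.png

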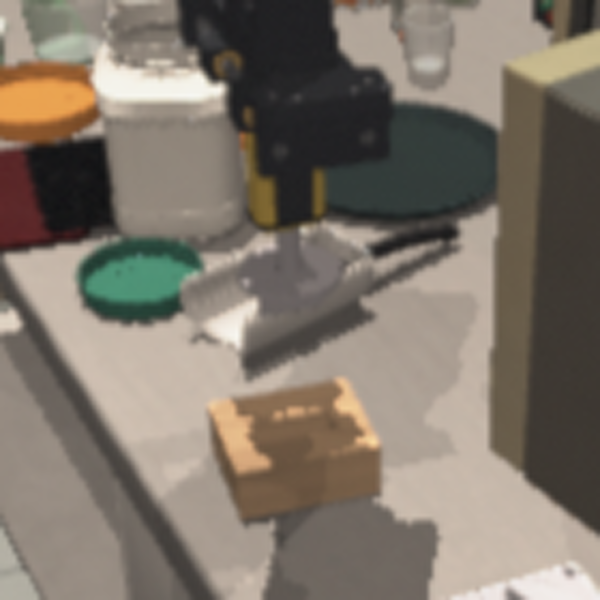

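The key hangs upright over the stand, whose well is at about (295,410). I'm lowering it.

>>> {"method": "step_arm", "body": {"steps": [[[-0.05,0.08,2],[0,0,0]],[[0,0,3],[0,0,0]],[[0,0,2.5],[0,0,0]],[[0,0,1.2],[0,0,0]],[[0,0,1],[0,0,0]],[[0,0,0.5],[0,0,0]],[[0,0,0],[0,0,0]]]}}

```text
clock: 14.35
tool_pos: [0.4615, 0.2728, 0.1089]
eef_rot: [0.07, 0.998, 0.0, 0.0]
contact_force: [-0.2, -0.0, -1.7]
opening: 0.275
finger_force: 43.4
```

```bash
python3 -c "
from h import *
delta([.461,.2718,.1036])"
```

```text
t 14.35 pos [0.4615 0.2728 0.1089] yawY 81.99 tilt 0.02 F [-0.2 -0.  -1.7] M [0.   0.05 0.  ] op 0.275 q7 0.51
tool move cm [ 0.03 -0.11  0.53]
```

>>> {"method": "step_arm", "body": {"steps": [[[0,-0.1,0.3],[0,0,0]],[[0,0,0.2],[0,0,0]],[[0,0,0.1],[0,0,0]],[[0,0,0],[0,0,0]]]}}

```text
clock: 14.85
tool_pos: [0.4614, 0.2719, 0.1035]
eef_rot: [0.07, 0.998, 0.0, 0.0]
contact_force: [-0.8, -0.4, 5.8]
opening: 0.273
finger_force: 43.4
```

Landed: 5.8 N upward at the original height. Opening and retreating upward.

>>> {"method": "step_arm", "body": {"steps": [[[0,0,0],[0,0,0]],[[0,0,0],[0,0,0]],[[0,0,0],[0,0,0]],[[0,0,0],[0,0,0]],[[0,0,0],[0,0,0]],[[0,0,0],[0,0,0]],[[0,0,0],[0,0,0]]], "claw": 1}}

```text
clock: 15.72
tool_pos: [0.4612, 0.2718, 0.1027]
eef_rot: [0.07, 0.998, 0.0, 0.0]
contact_force: [-0.0, -0.1, 0.1]
opening: 0.998
finger_force: 0.0
```

>>> {"method": "step_arm", "body": {"steps": [[[0,0,-1.5],[0,0,0]],[[0,0,-3],[0,0,0]],[[0,0,-5],[0,0,0]],[[0,0,-5],[0,0,0]],[[4,2.6,0],[0,0,0]],[[4,2.6,0],[0,0,0]],[[4,2.6,0],[0,0,0]],[[4,2.6,0],[0,0,0]],[[4,2.6,0],[0,0,0]],[[4,2.6,0],[0,0,0]],[[4,2.6,0],[0,0,0]],[[0,0,0],[0,0,0]]]}}

```text
clock: 17.23
tool_pos: [0.2048, 0.4941, 0.2489]
eef_rot: [0.066, 0.998, 0.002, -0.001]
contact_force: [0.7, 0.1, 0.4]
opening: 0.996
finger_force: 0.0
```

```bash
python3 -c "
from h import *
delta(None)
t=snap('top','t9.png'); s=snap('side','s9.png')
m=mask(t,(27,100,215),(36,255,255),(190,170,250,235)); rr=cv2.minAreaRect(big(m)); print('yel before (210.9,191.7)',rr)
my=big(mask(s,(17,130,80),(34,255,255),(280,140,315,180))); print('side yel',cv2.minAreaRect(my))
f=lambda a:cv2.resize(a,(380,300),interpolation=2)
cv2.imwrite('pics/c9.png',np.vstack([np.hstack([f(t['img'][170:235,185:267]),f(t['img'][165:230,313:395])]),np.hstack([f(t['img'][165:230,370:452]),f(s['img'][140:205,260:342])])])[:,:,::-1])"
```

```text
t 17.23 pos [0.2048 0.4941 0.2489] yawY 82.45 tilt 0.24 F [0.7 0.1 0.4] M [ 0.   -0.01 -0.03] op 0.996 q7 -0.01
yel before (210.9,191.7) ((211.16156005859375, 191.2076873779297), (9.550674438476562, 17.985036849975586), 7.125016689300537)
side yel ((298.32879638671875, 157.76071166992188), (21.894779205322266, 15.656950950622559), 86.42366790771484)
```

The key is back at its original pixel position and upright. The picture allowance is used up, so I'll check the slot angles by number.

```bash
python3 -c "
from h import *
t=snap('top'); g=cv2.cvtColor(t['img'],cv2.COLOR_RGB2GRAY).astype(float); t0=cv2.cvtColor(cv2.imread('pics/top0.png'),cv2.COLOR_BGR2GRAY).astype(float)
def slot(g,c):
    yy,xx=np.mgrid[0:400,0:640]; k=(np.hypot(xx-c[0],yy-c[1])<12)&(g<165)
    P=np.c_[xx[k],yy[k]].astype(np.float32); l=cv2.fitLine(P,cv2.DIST_HUBER,0,.01,.01).ravel()
    a=ray(t,*(l[2:]-10*l[:2]),.074);b=ray(t,*(l[2:]+10*l[:2]),.074);d=b-a
    return len(P),np.degrees(np.arctan(d[1]/d[0])).round(1)
for n,c in(('red',(347.4,191.4)),('blue',(411,196.5))): print(n,'before',slot(t0,c),'after',slot(g,c))
"
```

```text
red before (190, np.float64(-7.0)) after (185, np.float64(-77.5))
blue before (191, np.float64(-20.8)) after (191, np.float64(-20.8))
```

```bash
python3 -c "
from h import *
print(finish_job())"
```

```text
the job is handed in; nothing more can be done
None
```

The red screw is locked: its slot now reads -77.5°, the same as the white marks. The blue screw is unchanged, the key is back upright in its stand and released, and the job is handed in at about 17 s.

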